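# Index the blue vial carousel

### The job

Two vial carousels stand on the laboratory bench. Turn the one with the blue caps (the tabs round its edge are there to be pushed) until the notch in its rim faces the red mark on its own base, and leave it so. Do not turn the carousel with the orange caps and do not disturb the amber jar.

Things in the scene. Friction and masses are not known exactly. Their poses are not given: they have to be found in the camera images.
- blue_unit: Fixed base of the carousel to turn (blue vial caps): white disc 244 mm across, 12 mm high, at any yaw. Origin: on the turning axis, at bench level. Its +x points from the axis to the red mark, a flat bar 16 mm wide, 79 to 119 mm from the axis. The black rotor on it (140 mm across, top 34 mm above bench) turns endlessly both ways, needs about 1.5 N at a tab and stays where left.
- blue_notch (a point): Middle of the rotor's notch, 63 mm from the axis, 34 mm above bench; x points outwards, turns with it. The notch is the one gap in the black rim, 18 mm wide, 12 deep, a 12 mm white square inside it. Five grey push tabs at 36, 108, 180, 252, 324 degrees from it jut from the rim to 100 mm from the axis: 10 mm wide, 14 to 44 mm above bench. Vials lie within 45 mm of the axis, caps to 56 mm high.
- orange_notch (a point): Middle of the notch of the other carousel, with orange caps, otherwise just like the blue one in shape and size: 63 mm from its own turning axis, which lies along the point's -x, and 34 mm above the bench. Not to be turned.
- jar: Loose amber glass jar with a white cap, 60 mm across, 80 mm high; origin at the centre of its underside. To be left standing where it is. The jar and a fixed grey pipette tip rack (70 x 100 mm, 51 mm high) stand beyond or to the left of the carousels, their centres at least 180 mm from either carousel's axis.

How it is judged:
By the outcome, as a careful person would: the job done as asked, in the order asked, and still so for the second after the job is handed in, with the robot touching nothing.
It also fails if it takes over 58 s, if anything falls off the work surface, if the arm or the gripper's body presses on something with over 40 N, if the wrist force passes 120 N, or if a joint passes its speed limit or range.

### The arm

A 7-joint arm with a two-finger parallel gripper is mounted at the origin on the work surface. World frame = base frame: x ahead of the robot, y to its left, z up, the work surface at z = 0. Lengths are in m, angles in rad, forces in N, time in s.
With the tool pointing down it reaches from about 0.4 to 0.85 m from the base axis. Payload 10.4 kg.
Tool frame: the origin (TCP) lies between the finger pads; the fingertips stand 14 mm ahead of it and the grasp point (between the pads) lies 5 mm behind it; z points along the fingers, y is the direction in which the jaws open and shut (so a half turn about z gives the same grasp; the last joint's range is limited). The gripper opens to 87 mm and grips with 3 to 60 N. Pads are 19 mm wide; open, the fingers measure 117 mm over their backs; the gripper's body (75 mm by 190 mm) begins 51 mm behind the grasp point.
Start: joints at [1.169, 0.332, -0.065, 1.46, 0.022, 1.35, -0.088], TCP at [0.231, -0.581, 0.237] pointing down, gripper open.
Joint ranges: [-2.6, 2.6], [-0.5, 2.12], [-1.47, 1.34], [0.16, 2.42], [-1.27, 4.41], [0.06, 2.06], [-2.6, 2.6]. Speed limits (rad/s): [2.22, 2.22, 2.79, 2.79, 3.14, 3.14, 3.14].

### API

Orientations are given as a unit quaternion [x, y, z, w].
In Python, from bench import readout, camera, calibration, order gives the robot as it stands.
- The arm moves only by the tool apply_moves, never from a script. Its argument "deltas" is a list of rows, each an object with "translation": the shift along the world's x, y, z in m, a list of three; "turn": the turn, a rotation vector about the world's x, y, z in rad, a list of three; "hand": the finger opening in m, from 0 to 0.087. A call has 1 to 5 rows; each row shifts and turns the pose as measured when the row begins; what a row does not reach is not made up. A row lasts 1/10 s, in which the tool goes at most 50 mm and 8.59 degrees, less where a joint would pass 70% of its speed; a pose out of reach is approached as far as the arm can. A call with a gripper value outside its range is refused whole. The fingers move at their own pace and stop on an object; "newtons" is the grip in N (left out, the last holds). Time passes only in rows, so rows that do not move let the fingers close. It gives the time, the measured TCP pose, the force and the opening at its end, in the units of the state.
- readout.read_state(): the state, without advancing time (a new reading comes with each control period).
- camera(name): name is "side" or "top" or "wrist"; returns the picture (420x560x3 uint8, red, green, blue); there is no depth.
- calibration(name): a dict with "fx", "fy", "cx", "cy" (pixels), "extrinsics" (4x4, takes a point from world to camera coordinates). Camera axes: x right, y down, z forward; pixel columns grow to the right and rows downward; lengths in m; the calibration is good to about 2 mm. A picture is of the moment at which its call begins: read the wrist's pose just before it. calibration takes no time and is no camera call; for the wrist camera it gives the pose at the moment of the call.
- order.close_job(): hands the job in, once; it reports no verdict.
The state is a dict: "time": time; "joint_positions": joint angles; "joint_vel": joint speeds; "joint_torque": joint torques, N m; "ee_pos": TCP position; "eef_rot": TCP orientation; "ft_force": force on the tool from outside, world axes, zero at the start; "torque": the same for the moment, N m; "width": finger opening in m.
Only numpy, scipy, OpenCV 4.12 (cv2) and the standard library are available. Lean on these libraries where they do the work, as an engineer would, in place of code of your own. Each camera call takes 0.05 s, during which the arm holds its last target. There are 200 camera calls.

## Working session

There is one attempt and no reset: what is moved stays moved. The work goes in short steps, Python scripts to look and compute and a tool call to move; the robot and the scene stay as the last step left them, time stands still between calls to the robot, and variables do not carry over. Pictures are saved under pics/ and viewed, about 8 in all and at most 12, crops included, and the job is handed in when it is done.

Besides the shell and the picture viewer there is one more tool, called after "Call:" as name([rows], argument=value, ...), one row to a line, values as JSON. apply_moves: Moves the arm, as the interface text tells. Its arguments: {"type":"object","properties":{"deltas":{"type":"array","items":{"type":"object","properties":{"translation":{"type":"array","items":{"type":"number"}},"turn":{"type":"array","items":{"type":"number"}},"hand":{"type":"number"}}}},"newtons":{"type":"number"}},"required":["deltas"]}

```bash
mkdir -p pics
python3 - <<'E'
from bench import readout,camera,calibration
import cv2
for n in("top","side"):
    cv2.imwrite(f"pics/{n}0.png",cv2.resize(camera(n)[:,:,::-1],(784,588),interpolation=cv2.INTER_CUBIC)); c=calibration(n); print(n,c)
print(readout.read_state())
E
```

```text
top {'fx': 509.72758573982065, 'fy': 509.72758573982065, 'cx': 285.84351226312367, 'cy': 218.29748968317932, 'extrinsics': array([[ 0.020175  , -0.99979316, -0.00256857,  0.10929886],
       [-0.98450667, -0.01941882, -0.17426854,  0.58525811],
       [ 0.17418262,  0.00604464, -0.98469481,  1.01898236],
       [ 0.        ,  0.        ,  0.        ,  1.        ]])}
side {'fx': 392.1859326480171, 'fy': 392.1859326480171, 'cx': 278.26935841076926, 'cy': 214.45829678252468, 'extrinsics': array([[ 0.96165205, -0.27422191, -0.0052615 , -0.53840604],
       [-0.19611569, -0.67408218, -0.71214595,  0.24522329],
       [ 0.19173934,  0.68586847, -0.70201173,  0.69506024],
       [ 0.        ,  0.        ,  0.        ,  1.        ]])}
{'time': 0.1, 'joint_positions': array([ 1.16941928,  0.33281516, -0.06469427,  1.46086247,  0.02158334,
        1.34990422, -0.08854026]), 'joint_vel': array([-1.32389531e-03,  5.06207890e-05, -8.64905119e-05, -1.42981435e-03,
       -8.08622437e-04,  9.91863056e-05,  6.20740864e-04]), 'joint_torque': array([ 1.55733109e-03, -6.24542856e+01,  2.49670947e-02, -3.90714884e+01,
       -6.13512495e-02,  3.65955848e-02,  9.13859435e-05]), 'ee_pos': array([ 0.23099083, -0.58038858,  0.23582696]), 'eef_rot': array([ 9.82122154e-01,  1.88243606e-01, -1.43640704e-04, -6.31164541e-04]), 'ft_force': array([-0.56642297,  1.08079866,  0.23247933]), 'torque': array([-0.0364808 ,  0.04652169, -0.00102846]), 'width': 0.08749360764049259}
```

View pics/top0.png

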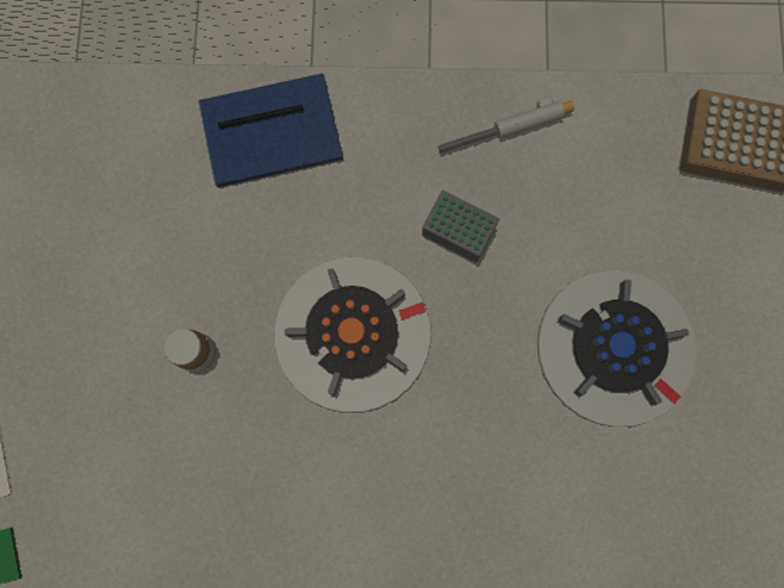

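View pics/side0.png

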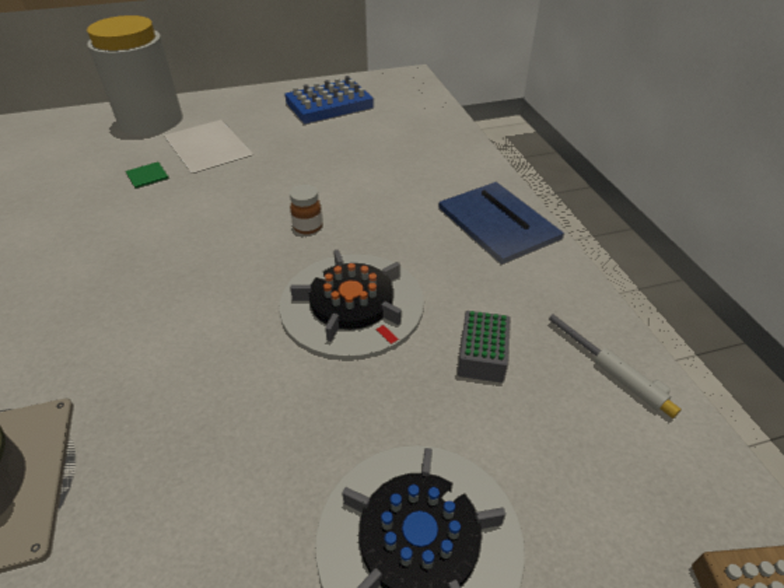

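The top view shows the blue carousel at about (617,348), its notch at (603,313) and its red mark at (667,391). The orange carousel is at (352,333). I'll enlarge the blue one.

```bash
cat > h.py <<'E'
import numpy as np,cv2
from bench import readout,camera,calibration
C=calibration("top");E=C["extrinsics"]
def p2w(u,v,z):
    d=E[:3,:3].T@np.array([(u-C["cx"])/C["fx"],(v-C["cy"])/C["fy"],1]);o=-E[:3,:3].T@E[:3,3]
    return (o+d*(z-o[2])/d[2])[:2]
def rect(name,s=5000,half=.06,c=(.0,.0),z=.034):pass
def crop(n,u0=380,v0=185,w=125,h=125,k=4.7):
    im=camera("top")[:,:,::-1];cv2.imwrite(n,cv2.resize(im[v0:v0+h,u0:u0+w],None,fx=k,fy=k,interpolation=cv2.INTER_CUBIC));return im
E
python3 - <<'E'
from h import *
im=crop("pics/b1.png")
h=cv2.cvtColor(im,cv2.COLOR_BGR2HSV)
def cen(m):
    y,x=np.nonzero(m);return x.mean(),y.mean(),len(x)
R=np.zeros(h.shape[:2],bool);R[185:310,380:505]=1
red=((h[...,0]<8)|(h[...,0]>172))&(h[...,1]>140)&(h[...,2]>80)&R
blk=(h[...,2]<70)&R
u,v,n=cen(red);m=p2w(u,v,.012);print("red",u,v,n,m)
bl=(h[...,0]>95)&(h[...,0]<125)&(h[...,1]>120)&R
u,v,n=cen(bl);print("blue",u,v,n,p2w(u,v,.05))
# base disc outline
g=cv2.inRange(h,(0,0,125),(180,70,255));
E
```

```text
red 476.4166666666667 279.0083333333333 120 [ 0.46655147 -0.28766324]
blue 445.4962962962963 245.5037037037037 540 [ 0.53227883 -0.21250808]
```

View pics/b1.png

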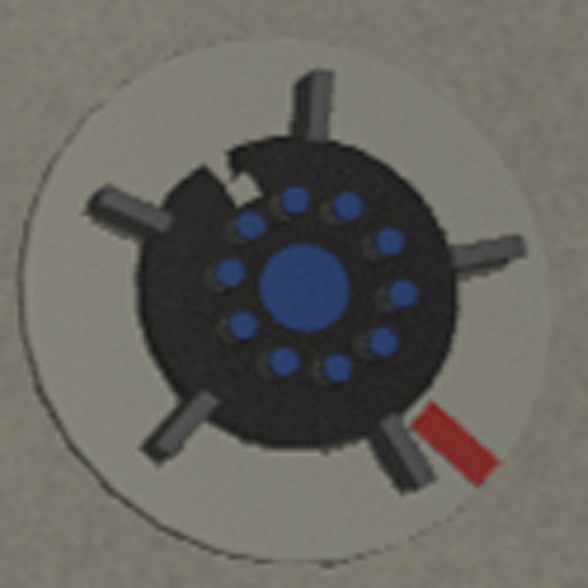

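```bash
cat >> h.py <<'E'
def tocrop(p,u0=380,v0=185,k=4.7): return (p[0]+.5)/k-.5+u0,(p[1]+.5)/k-.5+v0
def w2p(P):
    q=E[:3,:3]@np.array(P)+E[:3,3];return q[0]/q[2]*C["fx"]+C["cx"],q[1]/q[2]*C["fy"]+C["cy"]
E
python3 - <<'E'
from h import *
T=[(321,72),(524,241),(421,486),(152,453),(98,197)]
W=np.array([p2w(*tocrop(t),.044) for t in T]);c=W.mean(0);print(W,c)
d=W-c;print(np.hypot(*d.T),np.degrees(np.arctan2(d[:,1],d[:,0])))
n=p2w(*tocrop((240,187)),.034);print("notch",n,np.hypot(*(n-c)))
for q in(c,np.array([.533,-.212])):
    r=np.array([.46655,-.28766])-q;a=n-q;print(np.hypot(*r),np.degrees(np.arctan2(r[1],r[0])),np.degrees(np.arctan2(a[1],a[0])))
D=[p2w(*tocrop(t),.012) for t in[(25,275),(550,300),(285,40)]];print(D)
ax=[tocrop((455,444))];r=np.array(p2w(*ax[0],.012));print(r)
E
```

```text
[[ 0.63076682 -0.22283356]
 [ 0.55529574 -0.3107342 ]
 [ 0.44570897 -0.26015467]
 [ 0.45775217 -0.14249161]
 [ 0.57145688 -0.12090654]] [ 0.53219612 -0.21142412]
[0.09922882 0.1019612  0.09927081 0.10145734 0.09866528] [  -6.60253732  -76.90577666 -150.60123073  137.20138504   66.55186826]
notch [ 0.57896508 -0.18748412] 0.05254007622628073
0.10060478408017622 -130.73148103767963 27.1068951728656
0.10069775618155553 -131.29190642002072 28.073617007722998
[array([ 0.53976018, -0.09380195]), array([ 0.53299177, -0.33408994]), array([ 0.65279573, -0.21673214])]
[ 0.46641101 -0.28765317]
```

Call:
apply_moves([
  {"translation":[0.017,0.031,0],"turn":[0,0,0.145],"hand":0.045},
  {"translation":[0.017,0.031,0],"turn":[0,0,0.145],"hand":0.045},
  {"translation":[0.017,0.031,0],"turn":[0,0,0.145],"hand":0.045},
  {"translation":[0.017,0.031,0],"turn":[0,0,0.145],"hand":0.045},
  {"translation":[0.017,0.031,0],"turn":[0,0,0.145],"hand":0.045},
])

```text
time: 0.65
ee_pos: [0.3133, -0.4233, 0.2333]
eef_rot: [0.848, 0.531, -0.002, -0.001]
ft_force: [0.3, -0.3, 0.2]
width: 0.0549
```

Call:
apply_moves([
  {"translation":[0.017,0.031,0],"turn":[0,0,0.145],"hand":0.045},
  {"translation":[0.017,0.031,0],"turn":[0,0,0.145],"hand":0.045},
  {"translation":[0.017,0.031,0],"turn":[0,0,0.145],"hand":0.045},
  {"translation":[0.017,0.031,0],"turn":[0,0,0.145],"hand":0.045},
  {"translation":[0.017,0.031,0],"turn":[0,0,0.145],"hand":0.045},
])

```text
time: 1.15
ee_pos: [0.4002, -0.2611, 0.2326]
eef_rot: [0.594, 0.804, -0.003, -0.001]
ft_force: [0.7, -1.2, 0.0]
width: 0.0449
```

```bash
cat >> h.py <<'E'
AX=np.array([.532,-.2115])
def st(target_th=None,r=.088):
    from scipy.spatial.transform import Rotation as Ro
    s=readout.read_state();R=Ro.from_quat(s["eef_rot"]);x=R.as_matrix()[:,0];z=R.as_matrix()[:,2];p=s["ee_pos"]
    psi=np.degrees(np.arctan2(x[1],x[0]));d=p[:2]-AX
    print("t",s["time"],"pos",p.round(4),"psi",psi.round(2),"z",z.round(3),"r",np.hypot(*d).round(4),"th",np.degrees(np.arctan2(d[1],d[0])).round(2),"w",s["width"].round(4),"F",s["ft_force"].round(1),"q",s["joint_positions"].round(2))
    if target_th is not None:
        t=np.radians(target_th);print("delta",(AX+r*np.array([np.cos(t),np.sin(t)])-p[:2]).round(4),"turn",np.radians(target_th-psi).round(4))
E
python3 -c "
from h import *
st(137.9)"
```

```text
Traceback (most recent call last):
  File "h.py", line 18, in st
    print("t",s["time"],"pos",p.round(4),"psi",psi.round(2),"z",z.round(3),"r",np.hypot(*d).round(4),"th",np.degrees(np.arctan2(d[1],d[0])).round(2),"w",s["width"].round(4),"F",s["ft_force"].round(1),"q",s["joint_positions"].round(2))
                                                                                                                                                         ^^^^^^^^^^^^^^^^
AttributeError: 'float' object has no attribute 'round'
```

Call:
apply_moves([
  {"translation":[0.0166,0.027,0],"turn":[0,0,0.134],"hand":0.045},
  {"translation":[0.0166,0.027,0],"turn":[0,0,0.134],"hand":0.045},
  {"translation":[0.0166,0.027,0],"turn":[0,0,0.134],"hand":0.045},
  {"translation":[0.0166,0.027,0],"turn":[0,0,0.134],"hand":0.045},
  {"translation":[0,0,0],"turn":[0,0,0],"hand":0.045},
])

```text
time: 1.65
ee_pos: [0.4698, -0.1429, 0.2325]
eef_rot: [0.344, 0.939, -0.003, 0.0]
ft_force: [0.0, -0.5, -1.0]
width: 0.0454
```

```bash
sed -i 's/s\["width"\].round(4)/round(s["width"],4)/' h.py
python3 -c "
from h import *
st(137.9)
cv2.imwrite('pics/w1.png',camera('wrist')[:,:,::-1])"
```

```text
t 1.65 pos [ 0.4698 -0.1429  0.2325] psi 139.78 z [-0.001 -0.005 -1.   ] r 0.0926 th 132.18 w 0.0454 F [ 0.  -0.5 -1. ] q [ 0.77  0.08 -0.59  1.78  0.05  1.29  1.03]
delta [-0.0031 -0.0096] turn -0.0329
```

View pics/w1.png

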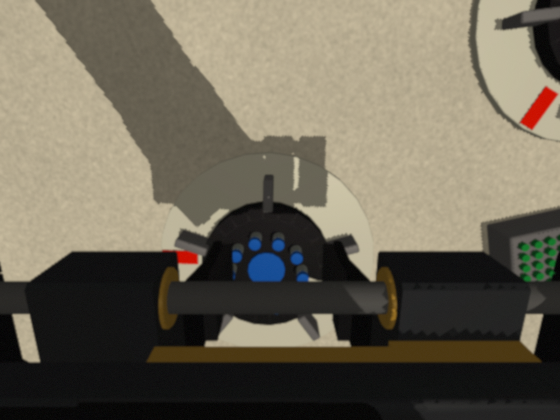

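The wrist view shows the tab at (268,190), with the fingers straddling its line. I'll correct the position and then descend.

Call:
apply_moves([
  {"translation":[-0.0031,-0.0096,0],"turn":[0,0,-0.033],"hand":0.045},
  {"translation":[0,0,-0.045],"turn":[0,0,0],"hand":0.045},
  {"translation":[0,0,-0.045],"turn":[0,0,0],"hand":0.045},
  {"translation":[0,0,-0.03],"turn":[0,0,0],"hand":0.045},
  {"translation":[0,0,0],"turn":[0,0,0],"hand":0.045},
])

```text
time: 2.2
ee_pos: [0.4621, -0.1643, 0.1095]
eef_rot: [0.374, 0.927, -0.005, 0.001]
ft_force: [-0.8, 1.1, 0.0]
width: 0.0452
```

```bash
python3 -c "
from h import *
st(137.9)"
```

```text
t 2.2 pos [ 0.4621 -0.1643  0.1095] psi 136.09 z [-0.002 -0.01  -1.   ] r 0.0843 th 145.96 w 0.0452 F [-0.8  1.1  0. ] q [ 0.77  0.2  -0.57  1.94  0.14  1.04  0.94]
delta [0.0046 0.0118] turn 0.0316
```

Call:
apply_moves([
  {"translation":[0.0046,0.0118,0],"turn":[0,0,0.03],"hand":0.045},
  {"translation":[0,0,0],"turn":[0,0,0],"hand":0.045},
  {"translation":[0,0,0],"turn":[0,0,0],"hand":0.045},
])

```text
time: 2.5
ee_pos: [0.4677, -0.1545, 0.1129]
eef_rot: [0.362, 0.932, -0.005, 0.003]
ft_force: [-0.5, -0.3, -0.0]
width: 0.0448
```

```bash
python3 -c "
from h import *
st(137.9)"
```

```text
t 2.5 pos [ 0.4677 -0.1545  0.1129] psi 137.58 z [ 0.001 -0.012 -1.   ] r 0.0859 th 138.42 w 0.0448 F [-0.5 -0.3 -0. ] q [ 0.75  0.2  -0.58  1.93  0.14  1.05  0.94]
delta [-0.001  0.002] turn 0.0056
```

Call:
apply_moves([
  {"translation":[-0.001,0.002,-0.03],"turn":[0,0,0],"hand":0.045},
  {"translation":[0,0,-0.025],"turn":[0,0,0],"hand":0.045},
  {"translation":[0,0,-0.012],"turn":[0,0,0],"hand":0.045},
  {"translation":[0,0,0],"turn":[0,0,0],"hand":0.045},
])

```text
time: 2.9
ee_pos: [0.471, -0.1543, 0.0501]
eef_rot: [0.363, 0.932, -0.006, 0.008]
ft_force: [0.2, -0.2, 0.5]
width: 0.0451
```

```bash
python3 -c "
from h import *
st(137.9)"
```

```text
t 2.9 pos [ 0.471  -0.1543  0.0501] psi 137.48 z [ 0.011 -0.017 -1.   ] r 0.0836 th 136.87 w 0.0451 F [ 0.2 -0.2  0.5] q [ 0.72  0.29 -0.56  1.98  0.21  0.91  0.88]
delta [-0.0043  0.0018] turn 0.0074
```

Call:
apply_moves([
  {"translation":[-0.004,0.002,-0.008],"turn":[0.017,0.011,0.007],"hand":0.045},
  {"translation":[0,0,-0.004],"turn":[0,0,0],"hand":0.03},
  {"translation":[0,0,0],"turn":[0,0,0],"hand":0.016},
  {"translation":[0,0,0],"turn":[0,0,0],"hand":0.016},
], newtons=5)

```text
time: 3.3
ee_pos: [0.4687, -0.1531, 0.0404]
eef_rot: [0.359, 0.933, 0.0, 0.001]
ft_force: [-0.1, -0.1, -0.6]
width: 0.0286
```

```bash
cat > plan.py <<'E'
import sys
from h import *
# usage: plan step_deg n : rows along the arc from the current pose
s=float(sys.argv[1]);n=int(sys.argv[2]);r=.088
st()
from scipy.spatial.transform import Rotation as Ro
q=readout.read_state();M=Ro.from_quat(q["eef_rot"]).as_matrix();p=q["ee_pos"];d=p[:2]-AX
th=np.arctan2(d[1],d[0]);psi=np.arctan2(M[1,0],M[0,0])
for i in range(1,n+1):
    t=th+np.radians(s*i);g=AX+r*np.array([np.cos(t),np.sin(t)])
    print((g-p[:2]).round(4),"yaw",(np.radians(s) + (((th-psi+np.pi)%(2*np.pi)-np.pi) if i==1 else 0)).round(3));p=np.r_[g,p[2]]
print("tiltfix",-M[1,2],M[0,2],"dz",.038-p[2])
E
python3 plan.py -7 5
```

```text
t 3.3 pos [ 0.4687 -0.1531  0.0404] psi 137.88 z [ 0.003 -0.    -1.   ] r 0.0862 th 137.3 w 0.0286 F [-0.1 -0.1 -0.6] q [ 0.73  0.31 -0.56  1.98  0.21  0.9   0.89]
[0.0064 0.0087] yaw -0.132
[0.0086 0.0064] yaw -0.122
[0.0093 0.0053] yaw -0.122
[0.0099 0.0042] yaw -0.122
[0.0103 0.0029] yaw -0.122
tiltfix 0.00030591794817270675 0.002980353964480577 dz -0.0024213260958680233
```

Call:
apply_moves([
  {"translation":[0.0064,0.0087,-0.002],"turn":[0,0,-0.13],"hand":0.016},
  {"translation":[0.0086,0.0064,0],"turn":[0,0,-0.122],"hand":0.016},
  {"translation":[0.0093,0.0053,0],"turn":[0,0,-0.122],"hand":0.016},
  {"translation":[0.0099,0.0042,0],"turn":[0,0,-0.122],"hand":0.016},
  {"translation":[0.0103,0.0029,0],"turn":[0,0,-0.122],"hand":0.016},
])

```text
time: 3.8
ee_pos: [0.5122, -0.1269, 0.0394]
eef_rot: [0.636, 0.772, -0.002, 0.001]
ft_force: [-1.7, 0.0, -1.4]
width: 0.0159
```

```bash
python3 plan.py -7 5
```

```text
t 3.8 pos [ 0.5122 -0.1269  0.0394] psi 101.07 z [-0.002 -0.004 -1.   ] r 0.0869 th 103.17 w 0.0159 F [-1.7  0.  -1.4] q [ 0.55  0.37 -0.46  1.9   0.2   0.92  0.19]
[0.0103 0.0029] yaw -0.086
[0.0107 0.0005] yaw -0.122
[ 0.0107 -0.0008] yaw -0.122
[ 0.0105 -0.0021] yaw -0.122
[ 0.0102 -0.0034] yaw -0.122
tiltfix 0.0037601836575275427 -0.0015071914653535176 dz -0.0014084427379314618
```

Call:
apply_moves([
  {"translation":[0.0103,0.0029,-0.001],"turn":[0.003,-0.001,-0.09],"hand":0.016},
  {"translation":[0.0107,0.0005,0],"turn":[0,0,-0.122],"hand":0.016},
  {"translation":[0.0107,-0.0008,0],"turn":[0,0,-0.122],"hand":0.016},
  {"translation":[0.0105,-0.0021,0],"turn":[0,0,-0.122],"hand":0.016},
  {"translation":[0.0102,-0.0034,0],"turn":[0,0,-0.122],"hand":0.016},
])

```text
time: 4.3
ee_pos: [0.5653, -0.1289, 0.0392]
eef_rot: [0.836, 0.549, -0.002, -0.001]
ft_force: [-1.7, -0.1, -1.1]
width: 0.0162
```

```bash
python3 plan.py -7 5
```

```text
t 4.3 pos [ 0.5653 -0.1289  0.0392] psi 66.61 z [-0.004  0.    -1.   ] r 0.089 th 68.06 w 0.0162 F [-1.7 -0.1 -1.1] q [ 0.42  0.45 -0.34  1.76  0.18  0.96 -0.39]
[ 0.0093 -0.0056] yaw -0.097
[ 0.0091 -0.0058] yaw -0.122
[ 0.0083 -0.0068] yaw -0.122
[ 0.0074 -0.0078] yaw -0.122
[ 0.0064 -0.0086] yaw -0.122
tiltfix -0.00017854417093784926 -0.004293334745893979 dz -0.0011652821470615402
```

Call:
apply_moves([
  {"translation":[0.0093,-0.0056,-0.001],"turn":[0,-0.004,-0.1],"hand":0.016},
  {"translation":[0.0091,-0.0058,0],"turn":[0,0,-0.122],"hand":0.016},
  {"translation":[0.0083,-0.0068,0],"turn":[0,0,-0.122],"hand":0.016},
  {"translation":[0.0074,-0.0078,0],"turn":[0,0,-0.122],"hand":0.016},
  {"translation":[0.0064,-0.0086,0],"turn":[0,0,-0.122],"hand":0.016},
])

```text
time: 4.8
ee_pos: [0.6069, -0.1615, 0.0387]
eef_rot: [0.962, 0.273, -0.0, -0.002]
ft_force: [-0.9, 1.7, -0.6]
width: 0.016
```

```bash
python3 plan.py -6 5
```

```text
t 4.8 pos [ 0.6069 -0.1615  0.0387] psi 31.66 z [-0.002  0.004 -1.   ] r 0.0901 th 33.69 w 0.016 F [-0.9  1.7 -0.6] q [ 0.35  0.52 -0.2   1.64  0.12  0.99 -0.91]
[ 0.003  -0.0091] yaw -0.069
[ 0.0038 -0.0084] yaw -0.105
[ 0.003  -0.0087] yaw -0.105
[ 0.002 -0.009] yaw -0.105
[ 0.0011 -0.0091] yaw -0.105
tiltfix -0.003524631884215042 -0.0018256290942028775 dz -0.0007182459609013786
```

Call:
apply_moves([
  {"translation":[0.003,-0.0091,0],"turn":[-0.003,-0.002,-0.08],"hand":0.016},
  {"translation":[0.0038,-0.0084,0],"turn":[0,0,-0.105],"hand":0.016},
  {"translation":[0.003,-0.0087,0],"turn":[0,0,-0.105],"hand":0.016},
  {"translation":[0.002,-0.009,0],"turn":[0,0,-0.105],"hand":0.016},
  {"translation":[0.0011,-0.0091,0],"turn":[0,0,-0.105],"hand":0.016},
])

```text
time: 5.3
ee_pos: [0.6212, -0.2037, 0.0394]
eef_rot: [1.0, 0.017, 0.0, -0.002]
ft_force: [-0.3, 1.8, -0.1]
width: 0.0158
```

```bash
python3 plan.py -4 5
```

```text
t 5.3 pos [ 0.6212 -0.2037  0.0394] psi 1.94 z [ 0.001  0.004 -1.   ] r 0.0895 th 5.0 w 0.0158 F [-0.3  1.8 -0.1] q [ 0.32  0.56 -0.09  1.57  0.05  1.01 -1.32]
[-0.0012 -0.0063] yaw -0.016
[-0.0001 -0.0061] yaw -0.07
[-0.0005 -0.0061] yaw -0.07
[-0.001  -0.0061] yaw -0.07
[-0.0014 -0.006 ] yaw -0.07
tiltfix -0.004354098211064853 0.0009130189463611836 dz -0.0013642946772015677
```

Call:
apply_moves([
  {"translation":[-0.0012,-0.0063,0],"turn":[-0.004,0.001,-0.03],"hand":0.016},
  {"translation":[-0.0001,-0.0061,0],"turn":[0,0,-0.07],"hand":0.016},
  {"translation":[-0.0005,-0.0061,0],"turn":[0,0,-0.07],"hand":0.016},
  {"translation":[-0.001,-0.0061,0],"turn":[0,0,-0.07],"hand":0.016},
  {"translation":[-0.0014,-0.006,0],"turn":[0,0,-0.07],"hand":0.016},
])

```text
time: 5.8
ee_pos: [0.6178, -0.2329, 0.0402]
eef_rot: [0.99, -0.139, 0.001, -0.001]
ft_force: [1.3, 1.0, -1.2]
width: 0.0163
```

Call:
apply_moves([
  {"translation":[0,0,0],"turn":[0,0,0],"hand":0.008},
  {"translation":[0,0,0],"turn":[0,0,0],"hand":0.008},
  {"translation":[0,0,0],"turn":[0,0,0],"hand":0.008},
], newtons=6)

```text
time: 6.1
ee_pos: [0.6178, -0.2331, 0.0405]
eef_rot: [0.991, -0.136, 0.001, -0.001]
ft_force: [0.7, -2.0, -2.4]
width: 0.0106
```

```bash
python3 plan.py -4 2;python3 -c "
from h import *
crop('pics/b2.png')"
```

```text
t 6.1 pos [ 0.6178 -0.2331  0.0405] psi -15.66 z [ 0.002  0.001 -1.   ] r 0.0885 th -14.11 w 0.0106 F [ 0.7 -2.  -2.4] q [ 0.31  0.57 -0.02  1.56  0.01  1.02 -1.56]
[-0.0021 -0.0058] yaw -0.043
[-0.0021 -0.0058] yaw -0.07
tiltfix -0.0013595544231020614 0.0018144152565044308 dz -0.002459813524250752
```

View pics/b2.png

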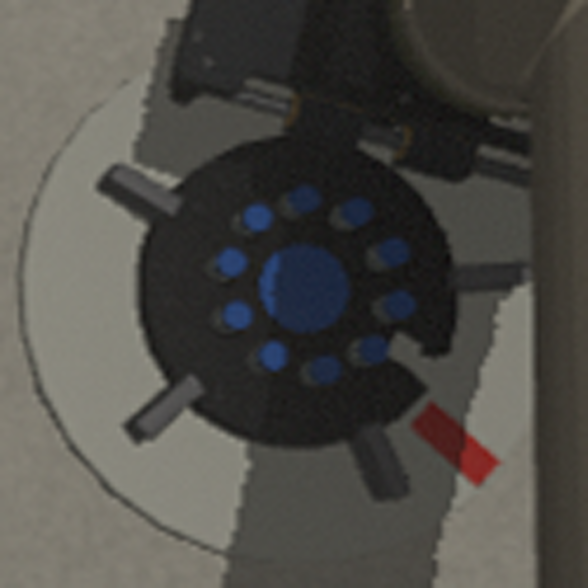

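The tab is held at about -15°. The notch is about 8° short of the mark.

Call:
apply_moves([
  {"translation":[-0.0021,-0.0058,-0.001],"turn":[0,0,-0.05],"hand":0.008},
  {"translation":[-0.002,-0.0055,0],"turn":[0,0,-0.07],"hand":0.008},
  {"translation":[0,0,0],"turn":[0,0,0],"hand":0.008},
  {"translation":[0,0,0],"turn":[0,0,0],"hand":0.008},
])

```text
time: 6.55
ee_pos: [0.6145, -0.244, 0.0404]
eef_rot: [0.981, -0.193, 0.002, -0.001]
ft_force: [0.7, -0.8, -0.7]
width: 0.0106
```

```bash
python3 plan.py -1 1;python3 -c "
from h import *
crop('pics/b3.png')"
```

```text
t 6.55 pos [ 0.6145 -0.244   0.0404] psi -22.31 z [ 0.004  0.001 -1.   ] r 0.0887 th -21.5 w 0.0106 F [ 0.7 -0.8 -0.7] q [ 0.3   0.57  0.01  1.56 -0.01  1.01 -1.65]
[-0.0012 -0.0012] yaw -0.003
tiltfix -0.0005316252742714317 0.003643697628105759 dz -0.002358192772516754
```

View pics/b3.png

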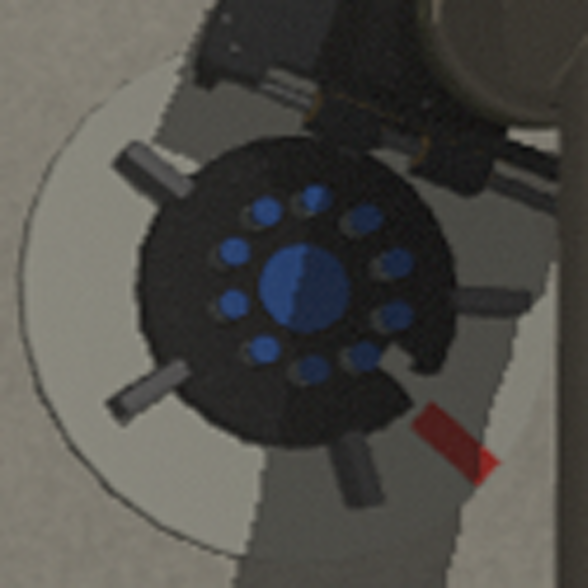

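Run:
```python
from h import *
T=[(529,300),(367,500),(118,408),(127,154)]
for t in T:
    d=p2w(*tocrop(t),.044)-AX;print(np.hypot(*d),np.degrees(np.arctan2(d[1],d[0])), (np.degrees(np.arctan2(d[1],d[0]))+36+22.9)%72-36)
for t in[(412,404),(430,374),(390,352)]:
    d=p2w(*tocrop(t),.034)-AX;print(np.hypot(*d),np.degrees(np.arctan2(d[1],d[0])))
r=[p2w(*tocrop(t),.012) for t in[(422,414),(488,474),(455,444)]]
for p in r: print(p-AX,np.hypot(*(p-AX)),np.degrees(np.arctan2(*(p-AX)[::-1])))
d=r[1]-r[0];print("bar direction",np.degrees(np.arctan2(d[1],d[0])))
```

```text
0.10018428534010514 -91.82326442022975 3.0767355797702507
0.09609957787664021 -165.0821529983848 1.8178470016152062
0.0999165103243718 123.25001927526506 2.150019275265066
0.09734413320092417 52.45776135160342 3.357761351603415
0.0702438045504162 -134.94905433378722
0.06856734164741503 -121.75240764826238
0.04874161384629952 -123.0600620070506
[-0.05231087 -0.06177805] 0.08095032042631836 -130.25642450206237
[-0.07880871 -0.09046507] 0.1199780924156948 -131.0607753971048
[-0.06558899 -0.07615317] 0.10050482381177567 -130.737571004917
bar direction -132.72827101701907
```

Call:
apply_moves([
  {"translation":[-0.0015,-0.0035,0],"turn":[0,0,-0.042],"hand":0.008},
  {"translation":[0,0,0],"turn":[0,0,0],"hand":0.008},
  {"translation":[0,0,0],"turn":[0,0,0],"hand":0.008},
])

```text
time: 6.9
ee_pos: [0.6134, -0.2467, 0.0404]
eef_rot: [0.977, -0.211, 0.002, -0.001]
ft_force: [1.5, -0.2, -0.1]
width: 0.0103
```

```bash
python3 plan.py -1 1
```

```text
t 6.9 pos [ 0.6134 -0.2467  0.0404] psi -24.41 z [ 0.004  0.    -1.   ] r 0.0887 th -23.37 w 0.0103 F [ 1.5 -0.2 -0.1] q [ 0.3   0.57  0.02  1.56 -0.01  1.01 -1.67]
[-0.0013 -0.0011] yaw 0.001
tiltfix -0.000496632271166041 0.003963465233954302 dz -0.0023657297939197047
```

Call:
apply_moves([
  {"translation":[0,0,0],"turn":[0,0,0],"hand":0.035},
  {"translation":[0,0,0],"turn":[0,0,0],"hand":0.035},
  {"translation":[0,0,0],"turn":[0,0,0],"hand":0.035},
  {"translation":[0,0,0.03],"turn":[0,0,0],"hand":0.035},
  {"translation":[0,0,0.04],"turn":[0,0,0],"hand":0.035},
])

```text
time: 7.4
ee_pos: [0.6102, -0.2435, 0.1061]
eef_rot: [0.978, -0.209, -0.004, -0.002]
ft_force: [1.9, -0.6, -0.0]
width: 0.0336
```

Call:
apply_moves([
  {"translation":[0,0,0.04],"turn":[0,0,0],"hand":0.035},
  {"translation":[0.0,-0.04,0.02],"turn":[0,0,0],"hand":0.035},
  {"translation":[0,-0.045,0],"turn":[0,0,0],"hand":0.035},
  {"translation":[0,-0.045,0],"turn":[0,0,0],"hand":0.035},
  {"translation":[0,-0.045,0],"turn":[0,0,0],"hand":0.035},
])

```text
time: 7.9
ee_pos: [0.6163, -0.4135, 0.1784]
eef_rot: [0.98, -0.2, 0.003, -0.004]
ft_force: [1.0, -0.1, 0.6]
width: 0.035
```

Call:
apply_moves([
  {"translation":[0,-0.045,0],"turn":[0,0,0],"hand":0.035},
  {"translation":[0.0,-0.045,0],"turn":[0,0,0],"hand":0.035},
  {"translation":[0,-0.03,0],"turn":[0,0,0],"hand":0.035},
  {"translation":[0,0,0],"turn":[0,0,0],"hand":0.035},
])

```text
time: 8.3
ee_pos: [0.6123, -0.5443, 0.1772]
eef_rot: [0.979, -0.202, 0.002, -0.003]
ft_force: [-0.3, -0.3, -0.6]
width: 0.0344
```

```bash
python3 -c "
from h import *
crop('pics/b4.png')"
```

```text
(no output)
```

View pics/b4.png

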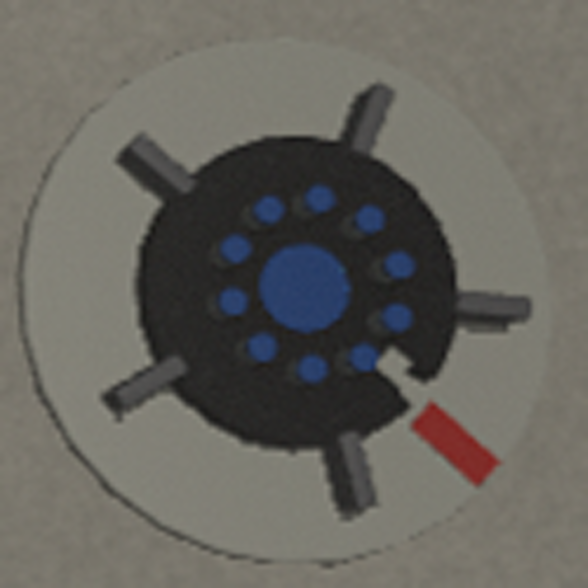

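```bash
cat > ov.py <<'E'
import sys
from h import *
phi=float(sys.argv[1]);im=camera("top")[:,:,::-1];k=6;u0,v0=385,190
big=cv2.resize(im[v0:v0+120//1-20,u0:u0+110],None,fx=k,fy=k,interpolation=cv2.INTER_CUBIC)
big=cv2.convertScaleAbs(big,alpha=1.6)
def poly(a,pts,z,col):
    t=np.radians(a);R=np.array([[np.cos(t),-np.sin(t)],[np.sin(t),np.cos(t)]])
    P=[w2p([*(AX+R@p),z]) for p in np.array(pts)]
    P=np.array([((u-u0+.5)*k-.5,(v-v0+.5)*k-.5) for u,v in P])
    cv2.polylines(big,[np.int32(P*16)],True,col,1,cv2.LINE_AA,4)
for j in range(5): poly(phi+36+72*j,[(.07,-.005),(.1,-.005),(.1,.005),(.07,.005)],.044,(0,255,0))
poly(phi,[(.058,-.009),(.0695,-.009),(.0695,.009),(.058,.009)],.034,(0,255,255))
poly(phi,[(.079,-.008),(.119,-.008),(.119,.008),(.079,.008)],.012,(255,255,0))
cv2.imwrite(sys.argv[2],big)
E
python3 ov.py -130.9 pics/ov1.png
python3 - <<'E'
from h import *
for t in[(384,90),(529,306),(358,512),(112,403),(129,146)]:
    d=p2w(*tocrop(t),.044)-AX;a=np.degrees(np.arctan2(d[1],d[0]));print(np.hypot(*d),a,(a+36+22.9)%72-36)
E
```

```text
0.0991996538640786 -23.453844447656394 -0.5538444476563953
0.1001710247938298 -93.36083841574846 1.5391615842515378
0.10029181971733958 -168.14765596963417 -1.2476559696341667
0.10096604768981013 121.41880116981113 0.31880116981113815
0.09887350219487111 50.42227199647915 1.3222719964791452
```

View pics/ov1.png

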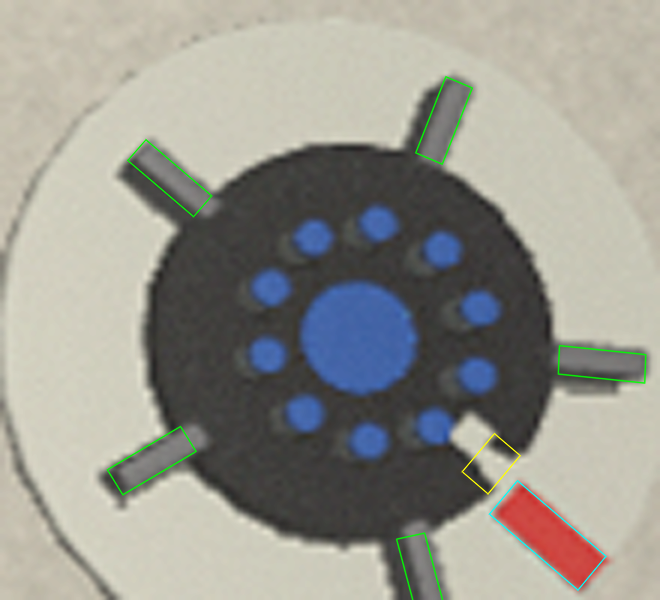

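The overlay model at the target angle lands on all five tabs and on the red bar, within about 1°. I'll check that the rest of the scene is unchanged, then hand in.

Run:
```python
from h import *
from bench import order
a=cv2.resize(cv2.imread("pics/top0.png"),(560,420),interpolation=cv2.INTER_AREA).astype(int);b=cv2.resize(cv2.resize(camera("top")[:,:,::-1],(784,588),interpolation=cv2.INTER_CUBIC),(560,420),interpolation=cv2.INTER_AREA).astype(int)
d=abs(a-b).max(2)
print("orange/jar",d[170:300,100:315].max(),"rack",d[130:190,295:360].max(),"blue",d[185:310,380:505].max())
print(order.close_job())
```

```text
orange/jar 5 rack 5 blue 95
the job is handed in; nothing more can be done
None
```

I turned the blue carousel about 161° clockwise, until its notch faces the red mark, and handed the job in at about 8.5 s of robot time. I held one push tab loosely between the fingers for most of the turn. I then gripped it for the last 10° or so, released it and moved the arm clear.

- **Alignment:** A model drawn at the mark's angle (-130.9°) over the top camera picture, taken after release, matched all five tabs and the red bar. The five tab readings differed from the target by -1.2° to +1.5°, averaging about +0.3°.
- **Gripper reading:** Partway through, the gripper's own angle and the camera disagreed by about 2°. I made the last correction from the camera.
- **Other objects:** The orange carousel, the jar and the rack look the same in the top view as before the first move. Pixel differences there were at most 5, against 95 on the blue carousel.
- **Forces:** The force readings I took stayed at about 3 N or less, and the gripper touched nothing at hand-in.

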